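# Set the dosing console's carriage and zero its dial

## Task

On the sloping dosing console, slide the carriage by its upright grip along the track until the little pointer on its side stands exactly at the tip of the wedge-shaped marker (not the rectangular block), and leave it there. Then turn the round dial by its rim until the zero mark on its face stands right under the needle's tip. Do not shift any of the bottles, vessels or other loose things standing about.

Things in the scene. Friction and masses are not known exactly. Their poses are not given: they have to be found in the camera images.
- console: Cream console fixed to the bench, its face sloping down to the robot's left, 370 mm long (its x, along the track), 290 mm deep. Origin on the bench, z up. The face slopes 32 deg (0.56 rad): in this frame a plane through (0, 0, 75 mm) with normal (0, -0.531, 0.847), from y -97 mm (z 14) up to y +80 mm (z 125). On it at x = 0: the track and, 87 mm lower, the dial.
- guard_bar (a point): Middle of the fixed 12 mm steel guard bar above the console, parallel to the track, at console y 22, z 250 mm, from x -178 to +178 mm; its end posts slope back to y 95, z 115 mm. It stands nearly straight above the carriage's grip, so a gripper pointing straight down fouls it: come square to the sloping face (tool tilted 32 deg, its back leaning to console -y), in front of the bar.
- rear_tray (a point): Middle of the level tray behind the sloping face: top at console z 118 mm, y 75 to 195 mm, with a rim 21 mm high; loose bottles up to 160 mm tall stand on it. Axes as the console's.
- carriage (a joint): Position of the carriage along the track (m), grows toward console +x, free range -0.1 to 0.1 (end stops). Level travel, friction about 2 N, stays where it is left.
- carriage_grip (a point): Point to hold on the carriage's black upright grip: on its middle line, 46 mm off the face. Axes: x along the track (= console x), y up the slope, z outward normal of the face. The grip is 20 mm thick along x, 36 mm wide along y, and stands 18 to 69 mm off the face on a grey sled 70 (x) by 44 mm (y). At the ends of the needed travel it is still 45 mm clear of the 14 mm high end stops.
- carriage_pointer (a point): Tip of the little dark pointer on the uphill side of the carriage, 26 mm up the slope from the track's middle line, 18 mm off the face, at the same x as the grip's centre. Same axes as carriage_grip.
- wedge: The wedge-shaped dark steel marker, 25 mm wide, 31 mm long and 18 mm high, fixed on the scale strip just uphill of the track, its point toward the track. It sits near one end of the track or the other. Origin at the top of its point; axes as the console's (upright).
- wedge_tip (a point): The tip of the wedge marker's point: where carriage_pointer must stand (the two coincide when right). Axes as the console's.
- block: The rectangular dark steel block, 26 x 30 x 18 mm, fixed on the same strip near the other end: not the target. Origin at the top middle of its edge beside the track.
- bezel (a joint): Angle of the dial's turning rim with its white face (rad), counter-clockwise positive seen looking at the face; range -1.7 to 1.7. At 0 the zero mark lies uphill of the dial's centre. Turns about the dial axis (normal to the sloping face), friction about 0.06 N m, stays where it is left.
- needle (a joint): Angle of the needle (rad), same sense and zero as joint bezel. A gear couples it to the carriage: needle = -11 rad per m of carriage position. It cannot be turned by hand. The dial reads zero when bezel = needle.
- dial_centre (a point): Centre of the dial's face, 40 mm off the sloping face, on its axis. z is the outward normal (axis of turning); x and y turn with the rim. The knurled steel rim to grip and turn is 62 mm in diameter (64 over the knurls) and stands 14 to 40 mm off the sloping face, on a fixed plinth 76 mm wide and 14 mm high.
- post: Fixed upright (vertical) steel post beside the dial, 62 to 67 mm from its axis toward console -x: 14 mm in diameter with a black 17 mm wide top 115 mm above the bench, so 65 to 92 mm above the face. It stands where an open finger would go: keep the fingers' line 30 deg or more away from it all through the turn. Origin on the bench under it.
- zero_mark (a point): The zero mark on the dial's face, the only broad grey bar (7 x 10 mm) among thin black ticks 18 deg apart; point 22 mm from the dial's axis. Turns with the rim.
- needle_tip (a point): Needle's long end, point 22 mm from the dial's axis; coincides with zero_mark when the dial reads zero. The needle is a thin black bar, 23 mm on the pointing side and 7 mm on the other.
- bottle_tall: Bystander: amber bottle 72 mm across, 160 mm tall, on the console's rear tray. Origin under its centre.
- bottle_short: Bystander: amber jar 68 mm across, 120 mm tall, on the console's rear tray. Origin under its centre.
- beaker: Bystander: glass beaker 72 mm across, 75 mm tall, on the bench close in front of the dial (console -y side). Origin under its centre.
- flask_white: Bystander: white plastic bottle 66 mm across, 130 mm tall, on the bench. Origin under its centre.
- jar: Bystander: amber jar 76 mm across, 70 mm tall, on the bench. Origin under its centre.
- spatula: Bystander: spatula with a wooden handle and steel blade, 190 mm long lying flat on the bench. Origin under it.

How it is judged:
On the way, in this order (a step that is already met when the one before it is completed fails the run):
1. the carriage's pointer stands at the wedge marker's tip (within 4 mm) (distance between carriage_pointer and wedge_tip below 0.004 m), for 0.3 s.
2. then the dial reads zero: zero mark under the needle's tip (within 2.2 mm, about 6 deg) (distance between needle_tip and zero_mark below 0.0022 m), for 0.3 s.
At the end, for the whole second after the job is handed in: The carriage stands still with its pointer within 4 mm of the wedge marker's tip, and the dial stands still with its zero mark within 2.2 mm (about 6 deg) of the needle's tip; both released (distance between carriage_pointer and wedge_tip below 0.004 m and distance between needle_tip and zero_mark below 0.0022 m and velocity of joint carriage between -0.005 and 0.005 m/s and velocity of joint bezel between -0.05 and 0.05 rad/s); the robot touches nothing.
It fails at once if a bottle on the console's tray is shifted by more than 20 mm or knocked over (distance of any of bottle_tall, bottle_short from where it was at the start of the episode above 0.02 m).
It fails at once if the beaker is shifted by more than 20 mm or knocked over (distance of beaker from where it was at the start of the episode above 0.02 m).
It fails at once if the white bottle or amber jar on the bench is shifted by more than 20 mm or knocked over (distance of any of flask_white, jar from where it was at the start of the episode above 0.02 m).
It fails at once if the spatula is shifted by more than 20 mm or knocked over (distance of spatula from where it was at the start of the episode above 0.02 m).
It also fails if it takes over 48 s, if anything falls off the work surface, if the arm or the gripper's body presses on something with over 40 N, if the wrist force passes 120 N, or if a joint passes its speed limit or range.

## Robot

A 7-joint arm with a two-finger parallel gripper is mounted at the origin on the work surface. World frame = base frame: x ahead of the robot, y to its left, z up, the work surface at z = 0. Lengths are in m, angles in rad, forces in N, time in s.
With the tool pointing down it reaches from about 0.35 to 0.9 m from the base axis. Payload 8.1 kg.
Tool frame: the origin (TCP) lies between the finger pads; the fingertips stand 25 mm ahead of it and the grasp point (between the pads) lies 6 mm ahead of it; z points along the fingers, y is the direction in which the jaws open and shut (so a half turn about z gives the same grasp; the last joint's range is limited). The gripper opens to 92 mm and grips with 3 to 60 N. Pads are 19 mm wide; open, the fingers measure 130 mm over their backs; the gripper's body (75 mm by 190 mm) begins 47 mm behind the grasp point.
Start: joints at [1.048, 0.434, 0.025, 1.573, -0.012, 1.134, -0.075], TCP at [0.255, -0.571, 0.252] pointing down, gripper open.
Joint ranges: [-2.62, 2.62], [-0.44, 2.09], [-1.27, 1.32], [0.08, 2.57], [-1.32, 4.46], [0.12, 2], [-2.74, 2.74]. Speed limits (rad/s): [2.22, 2.22, 3.01, 3.01, 3.14, 3.14, 3.14].

## Interface

Orientations are given as a rotation vector (axis times angle).
In Python, from cell import * gives the robot as it stands.
- The arm moves only by the shell command python3 -m jog 'ROWS' [FORCE]. ROWS is JSON, one flat list of numbers, 5 for each row, row after row: the finger opening in mm, from 0 to 91.8, then the shift along the tool's x, y, z in units of 40 mm (1.0 is 40 mm), then the turn about the tool's z in units of 6 degrees (1.0 is 6 degrees). A call has 1 to 20 rows; each row shifts and turns the pose as measured when the row begins, along the tool's axes as they then stand; what a row does not reach is not made up. A row lasts 1/12 s, in which the tool goes at most 41.7 mm and 7.16 degrees, less where a joint would pass 70% of its speed; a pose out of reach is approached as far as the arm can. A call is refused whole if a number of a shift passes 1 or a number of a turn 1, either way. A call with a gripper value outside its range is refused whole. The fingers move at their own pace and stop on an object; FORCE is the grip in N (left out, the last holds). Time passes only in rows, so rows that do not move let the fingers close. It gives the time, the measured TCP pose, the force and the opening at its end, in the units of the state.
- observe(): the state, without advancing time (a new reading comes with each control period).
- get_image(name): name is "scene" or "top" or "wrist"; returns the picture (480x640x3 uint8, red, green, blue); there is no depth.
- camera_params(name): a dict with "intrinsics" (3x3 intrinsics, pixels), "dist_coeffs" ([k1, k2, p1, p2, k3] as OpenCV has them; the pictures are not rectified), "xyz" and "orientation" of the camera in the world. Camera axes: x right, y down, z forward; pixel columns grow to the right and rows downward; lengths in m; the calibration is good to about 2 mm. A picture is of the moment at which its call begins: read the wrist's pose just before it. camera_params takes no time and is no camera call; for the wrist camera it gives the pose at the moment of the call.
- sign_off(): hands the job in, once; it reports no verdict.
The state is a dict: "clock": time; "joints": joint angles; "dq": joint speeds; "joint_efforts": joint torques, N m; "position": TCP position; "ee_rot": TCP orientation; "force": force on the tool from outside, world axes, zero at the start; "ft_torque": the same for the moment, N m; "width": opening from 0.0 (shut) to 1.0 (fully open).
Only numpy, scipy, OpenCV 4.12 (cv2) and the standard library are available. Lean on these libraries where they do the work, as an engineer would, in place of code of your own. Each camera call takes 0.05 s, during which the arm holds its last target. There are 200 camera calls.

## Working session

There is one attempt and no reset: what is moved stays moved. The work goes in short steps, Python scripts to look and compute and a shell command to move; the robot and the scene stay as the last step left them, time stands still between calls to the robot, and variables do not carry over. Pictures are saved under pics/ and viewed, about 8 in all and at most 12, crops included, and the job is handed in when it is done.

```bash
mkdir -p pics; ls
python3 - <<'E'
from cell import *
import cv2,numpy as np
s=observe();print(s)
for n in("scene","top"):
    p=camera_params(n);print(n,p)
    cv2.imwrite(f"pics/{n}0.png",get_image(n)[:,:,::-1])
E
```

```text
pics
{'clock': 0.0, 'joints': array([ 1.04840735,  0.4352022 ,  0.02500754,  1.57412373, -0.01160695,
        1.13402827, -0.07506555]), 'dq': array([ 0.00085801, -0.00020428,  0.0011352 ,  0.00079558,  0.00061227,
        0.00095457, -0.00097148]), 'joint_efforts': array([-4.19363696e-04, -6.67842865e+01,  9.85163748e-01, -3.14464188e+01,
       -6.02297159e-02,  4.26334469e-02,  1.14008296e-04]), 'position': array([ 0.25446039, -0.57031095,  0.25094797]), 'ee_rot': array([-3.07115886e+00, -6.54143274e-01,  7.62528410e-04]), 'force': array([ 0.77803077, -0.16073697, -0.06979632]), 'ft_torque': array([ 0.02197956,  0.01477216, -0.02566639]), 'width': 1.0006506964402546}
scene {'intrinsics': array([[509.22761676,   0.        , 320.31373383],
       [  0.        , 509.22761676, 238.38727805],
       [  0.        ,   0.        ,   1.        ]]), 'dist_coeffs': array([-0.06116367,  0.        ,  0.        ,  0.        ,  0.        ]), 'xyz': array([ 1.22309127, -0.03423628,  0.6149996 ]), 'orientation': array([-1.73659484, -1.55037466,  0.81014213])}
top {'intrinsics': array([[476.77411277,   0.        , 324.41167933],
       [  0.        , 476.77411277, 234.89440355],
       [  0.        ,   0.        ,   1.        ]]), 'dist_coeffs': array([-0.0699311,  0.       ,  0.       ,  0.       ,  0.       ]), 'xyz': array([0.44508156, 0.02120359, 1.08732759]), 'orientation': array([-2.12389272,  2.14763842, -0.20512225])}
```

View pics/scene0.png

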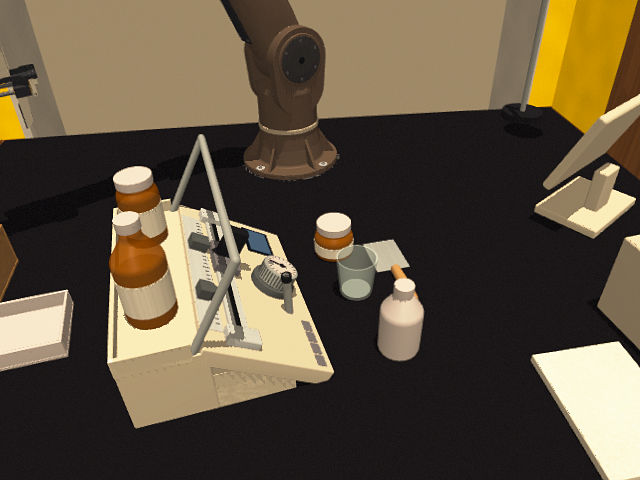

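View pics/top0.png

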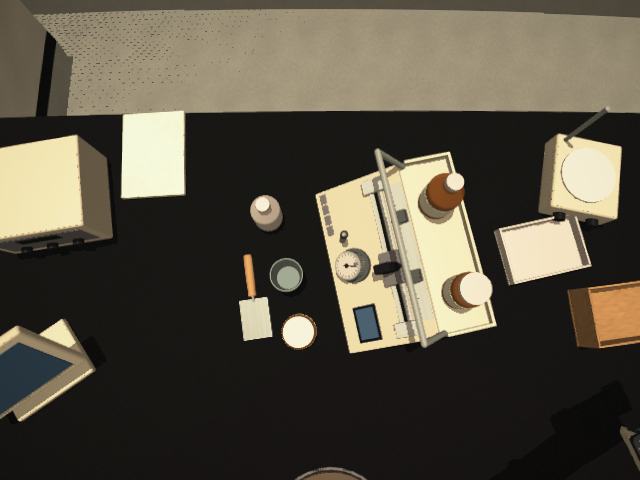

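The console's +x points towards the robot, with the dial on the robot's left of the track. In the top view the dial is at about (351,265), the post at (343,237), the grip at (388,268), and the markers at about (402,215) and (416,268). Next I'll zoom in on the console.

Run:
```python
import cv2
a=cv2.imread("pics/top0.png")[145:355,310:500]
cv2.imwrite("pics/topz.png",cv2.resize(a,None,fx=2.85,fy=2.85,interpolation=cv2.INTER_CUBIC))
b=cv2.imread("pics/scene0.png")[190:390,100:340]
cv2.imwrite("pics/scz.png",cv2.resize(b,None,fx=3,fy=3,interpolation=cv2.INTER_CUBIC))
```

```text
(no output)
```

View pics/topz.png

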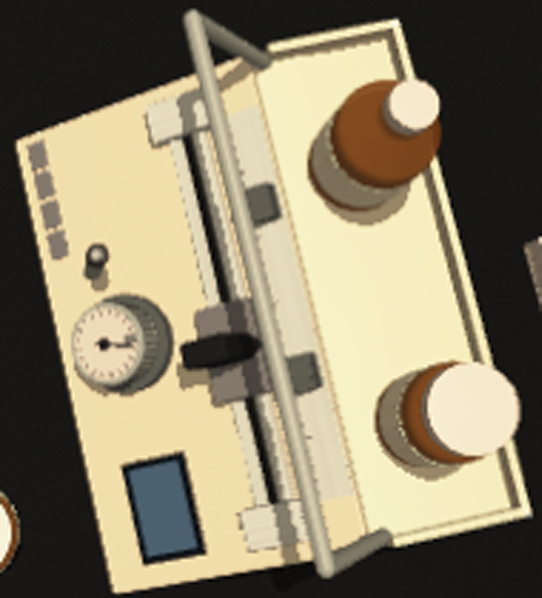

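View pics/scz.png

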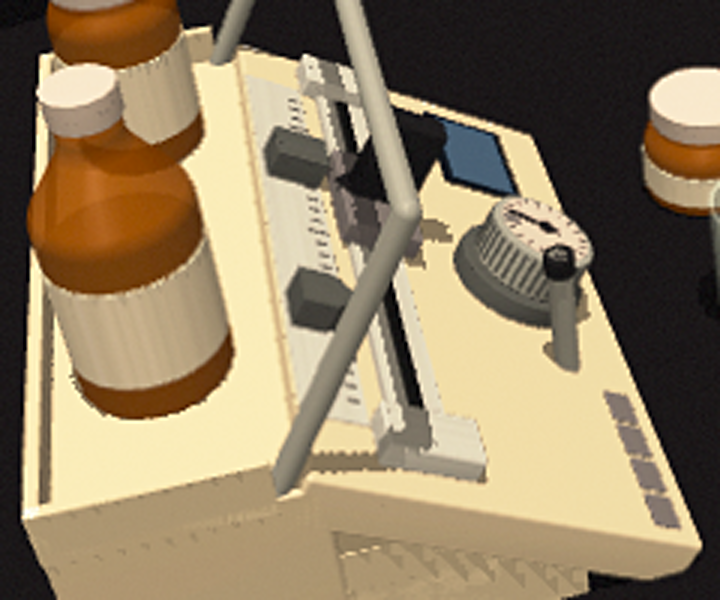

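Two dark markers on the strip. In the scene zoom the far one is at (295,155) and the near one at (318,298). The near one looks pointed, but I'll confirm that with the wrist camera. Next I'll fit the console pose from the visible corners.

```bash
cat > h.py <<'E'
from cell import *
import cv2,numpy as np,json,os
from scipy.optimize import least_squares
from scipy.spatial.transform import Rotation as R
def P(n): 
    p=camera_params(n); return p['intrinsics'],p['dist_coeffs'],R.from_rotvec(p['orientation']).as_matrix(),p['xyz']
def proj(p,X):
    K,d,M,t=p; return cv2.projectPoints(np.atleast_2d((X-t)@M).astype(float),np.zeros(3),np.zeros(3),K,d)[0][:,0]
def ray(p,uv):
    K,d,M,t=p; q=cv2.undistortPoints(np.array(uv,float).reshape(-1,1,2),K,d)[:,0]
    return t,np.c_[q,np.ones(len(q))]@M.T
a=np.radians(32);F=np.array([[1,0,0],[0,np.cos(a),-np.sin(a)],[0,np.sin(a),np.cos(a)]])  # face frame cols in console
def con():
    x,y,w=json.load(open('con.json')); return np.array([x,y,0]),R.from_euler('z',w).as_matrix()
def w2f(X): # world -> face coords (x, s up slope, n off face)
    t,C=con(); return (((X-t)@C)-[0,0,.075])@F
def f2w(X):
    t,C=con(); return (np.array(X,float)@F.T+[0,0,.075])@C.T+t
def hit(p,uv,n): # ray onto plane n off the face, face coords
    t,d=ray(p,uv); A=w2f(t); B=w2f(t+d)-A
    return A+B*((n-A[2])/B[:,2])[:,None]
E
python3 - <<'E'
from h import *
top=P("top");sc=P("scene")
uvT=np.array([[193,17],[325,572],[18,142],[112,592],[398,20],[530,515]])/2.85+[310,145]
cT=np.array([[-178,22,250],[178,22,250],[-185,-97,14],[185,-97,14],[-185,195,139],[185,195,139]])/1e3
uvS=np.array([[405,212],[698,548]])/3+[100,190]
cS=np.array([[-178,22,250],[-185,-97,14]])/1e3
def f(q,full=False):
    C=R.from_euler('z',q[2]).as_matrix();t=[q[0],q[1],0]
    return np.r_[proj(top,cT@C.T+t)-uvT,proj(sc,cS@C.T+t)-uvS].ravel()
r=least_squares(f,[.45,-.15,np.pi-.2],loss='soft_l1');print(r.x,f(r.x).reshape(-1,2).round(1))
json.dump(list(r.x),open('con.json','w'))
z=lambda l:np.array(l)/2.85+[310,145]
y=lambda l:np.array(l)/3+[100,190]
print("dial",hit(top,z([[105,344]]),.040),hit(sc,y([[546,228]]),.040))
print("post top",hit(top,z([[97,252]]),.08))
print("grip top",hit(top,z([[190,358],[258,345]]),.069))
print("markers T right corners",hit(top,z([[273,184],[280,218],[316,358],[320,390]]),.018))
print("markers S far/near: corners",hit(sc,y([[275,128],[325,150],[330,182],[300,268],[348,298],[338,326],[290,300]]),.018))
print("stops S",hit(sc,y([[485,452]]),.014))
E
```

```text
[ 0.57164708 -0.10600316  3.33605736] [[ 0.1  0.4]
 [-0.2 -1.9]
 [-1.5 -1.3]
 [-0.5  0.5]
 [ 0.5 -0.8]
 [ 0.2 -0.1]
 [-1.5 -1.3]
 [ 0.5 -1.3]]
dial [[ 0.00130488 -0.05243683  0.04      ]] [[ 0.00027096 -0.05551895  0.04      ]]
post top [[-0.05963112 -0.0223112   0.08      ]]
grip top [[0.02939785 0.02514054 0.069     ]
 [0.03230339 0.07630783 0.069     ]]
markers T right corners [[-0.08073553  0.09625988  0.018     ]
 [-0.05558283  0.09528876  0.018     ]
 [ 0.04725651  0.09666582  0.018     ]
 [ 0.06961836  0.09400692  0.018     ]]
markers S far/near: corners [[ 0.06074467  0.08905669  0.018     ]
 [ 0.05294654  0.06052211  0.018     ]
 [ 0.02173264  0.06174572  0.018     ]
 [-0.06273622  0.08889755  0.018     ]
 [-0.07753067  0.06579104  0.018     ]
 [-0.10122969  0.07438174  0.018     ]
 [-0.08996569  0.09713072  0.018     ]]
stops S [[-0.1644352   0.00849892  0.014     ]]
```

The fit is good to about 1.5 px: dial at slope s≈-54 mm, so track at s≈+33. The grip is at x≈+30 mm.

The moves turn the tool only about its own z, so the 32° tilt needs another way. At the reach limit the arm approaches a pose only as far as it can, which may tilt the tool outward, towards console +y. That is the direction I need. I'll stretch out to the robot's right, away from everything, and watch the tilt.

```bash
cat >> h.py <<'E'
def st():
    s=observe();M=R.from_rotvec(s['ee_rot']).as_matrix();t,C=con();G=C@F
    print('t',round(s['clock'],2),'tcp',s['position'].round(3),'face',(w2f(s['position'])*1e3).round(1),'grasp face',(w2f(s['position']+.006*M[:,2])*1e3).round(1),'F',s['force'].round(1),'w',round(s['width'],3))
    print('tool axes in face frame (cols)\n',(G.T@M).round(3),'\ntilt',np.degrees(np.arccos(-M[2,2])).round(1),'zdir',M[:,2].round(3),'q',s['joints'].round(2))
    return s,M,G
def go(target): # 40mm units in tool axes to bring GRASP POINT to face coords (m)
    s,M,G=st(); d=M.T@(f2w(target)-(s['position']+.006*M[:,2])); print('go units',(d/.04).round(2)); return d/.04
E
python3 -m jog '[91.8,-0.62,0.75,-0.25,0, 91.8,-0.62,0.75,-0.25,0, 91.8,-0.62,0.75,-0.25,0, 91.8,-0.62,0.75,-0.25,0, 91.8,-0.62,0.75,-0.25,0, 91.8,-0.62,0.75,-0.25,0, 91.8,-0.62,0.75,-0.25,0, 91.8,-0.62,0.75,-0.25,0]'; python3 -c "
from h import *
st()"
```

```text
clock: 0.77
position: [0.181, -0.8498, 0.3193]
ee_rot: [-3.05, -0.669, -0.002]
force: [-0.2, -1.9, 0.1]
width: 0.997
t 0.77 tcp [ 0.181 -0.85   0.319] face [ 527.1  684.3 -139.6] grasp face [ 527.1  681.1 -144.6] F [-0.2 -1.9  0.1] w 0.997
tool axes in face frame (cols)
 [[-0.972 -0.235 -0.001]
 [-0.197  0.815 -0.546]
 [ 0.129 -0.53  -0.838]] 
tilt 1.1 zdir [-0.003  0.019 -1.   ] q [ 1.28  0.94  0.09  0.48 -0.08  1.74  0.18]
```

```bash
python3 -m jog '[91.8,-0.25,0.9,-0.2,0, 91.8,-0.25,0.9,-0.2,0, 91.8,-0.25,0.9,-0.2,0, 91.8,-0.25,0.9,-0.2,0]'; python3 -c "
from h import *
st()"
```

```text
clock: 1.1
position: [0.2137, -0.8688, 0.3094]
ee_rot: [-3.001, -0.822, 0.07]
force: [-7.8, -2.0, -3.0]
width: 0.996
t 1.1 tcp [ 0.214 -0.869  0.309] face [ 498.6  700.2 -161.2] grasp face [ 498.9  696.9 -166.2] F [-7.8 -2.  -3. ] w 0.996
tool axes in face frame (cols)
 [[-0.942 -0.333  0.047]
 [-0.302  0.778 -0.551]
 [ 0.147 -0.533 -0.833]] 
tilt 3.1 zdir [-0.051  0.017 -0.999] q [ 1.27  1.09 -0.22  0.18  0.25  1.91  0.21]
```

Joint 6 nears its limit of 2.0 here. Raising the tool while the arm is stretched should force an outward tilt.

```bash
python3 -m jog '[91.8,-0.3,0.3,-0.9,0, 91.8,-0.3,0.3,-0.9,0, 91.8,-0.3,0.3,-0.9,0, 91.8,-0.2,0.3,-0.9,0, 91.8,-0.2,0.3,-0.9,0]'; python3 -c "
from h import *
st()"
```

```text
clock: 1.52
position: [0.2126, -0.8561, 0.3818]
ee_rot: [2.991, 0.884, -0.094]
force: [-0.1, -0.5, 0.4]
width: 1.001
t 1.52 tcp [ 0.213 -0.856  0.382] face [497.3 727.8 -93.1] grasp face [497.6 724.8 -98.2] F [-0.1 -0.5  0.4] w 1.001
tool axes in face frame (cols)
 [[-0.927 -0.371  0.058]
 [-0.348  0.789 -0.506]
 [ 0.142 -0.489 -0.861]] 
tilt 3.7 zdir [-0.052 -0.038 -0.998] q [ 1.27  1.05 -0.6   0.08  0.64  2.    0.25]
```

```bash
python3 -m jog '[91.8,0,0.1,-1,0, 91.8,0,0.1,-1,0, 91.8,0,0.2,-1,0, 91.8,0,0.2,-1,0, 91.8,0,0.3,-1,0, 91.8,0,0.3,-1,0]'; python3 -c "
from h import *
st()"
```

```text
clock: 2.02
position: [0.2143, -0.8401, 0.4346]
ee_rot: [2.956, 0.869, -0.104]
force: [0.8, -0.4, -0.3]
width: 1.003
t 2.02 tcp [ 0.214 -0.84   0.435] face [492.5 742.8 -40.1] grasp face [492.8 740.  -45.4] F [ 0.8 -0.4 -0.3] w 1.003
tool axes in face frame (cols)
 [[-0.927 -0.37   0.062]
 [-0.353  0.807 -0.473]
 [ 0.125 -0.461 -0.879]] 
tilt 5.1 zdir [-0.048 -0.075 -0.996] q [ 1.21  1.    0.48  0.09 -0.38  2.    0.29]
```

It works, though slowly. I'll continue up and outward.

```bash
python3 -m jog '[91.8,0,0.6,-1,0, 91.8,0,0.6,-1,0, 91.8,0,0.6,-1,0, 91.8,0,0.6,-1,0, 91.8,0,0.6,-1,0, 91.8,0,0.6,-1,0,91.8,0,0.6,-1,0, 91.8,0,0.6,-1,0,91.8,0,0.6,-1,0, 91.8,0,0.6,-1,0,91.8,0,0.6,-1,0, 91.8,0,0.6,-1,0]'; python3 -c "
from h import *
st()"
```

```text
clock: 3.02
position: [0.279, -0.729, 0.6887]
ee_rot: [2.646, 0.793, -0.092]
force: [0.6, -1.0, 0.6]
width: 1.0
t 3.02 tcp [ 0.279 -0.729  0.689] face [407.5 795.6 226.5] grasp face [407.7 794.5 220.6] F [ 0.6 -1.   0.6] w 1.0
tool axes in face frame (cols)
 [[-0.923 -0.383  0.029]
 [-0.382  0.907 -0.175]
 [ 0.041 -0.173 -0.984]] 
tilt 22.0 zdir [ 0.044 -0.371 -0.927] q [ 1.04  0.71  0.83  0.08 -0.64  2.    0.22]
```

```bash
python3 -m jog '[91.8,0,0.6,-1,0, 91.8,0,0.6,-1,0, 91.8,0,0.6,-1,0, 91.8,0,0.6,-1,0, 91.8,0,0.6,-1,0]'; python3 -c "
from h import *
st()"
```

```text
clock: 3.43
position: [0.2906, -0.6592, 0.7868]
ee_rot: [2.514, 0.766, -0.071]
force: [0.6, 0.1, 0.7]
width: 1.002
t 3.43 tcp [ 0.291 -0.659  0.787] face [382.6 791.4 344.8] grasp face [382.6 791.1 338.8] F [0.6 0.1 0.7] w 1.002
tool axes in face frame (cols)
 [[-0.922 -0.387  0.001]
 [-0.386  0.921 -0.043]
 [ 0.016 -0.04  -0.999]] 
tilt 29.5 zdir [ 0.094 -0.484 -0.87 ] q [ 0.95  0.58  0.86  0.08 -0.61  2.    0.19]
```

```bash
python3 -m jog '[91.8,0,0.6,-1,0, 91.8,0,0.4,-0.8,0, 91.8,0,0,0,-1,91.8,0,0,0,-1,91.8,0,0,0,-1,91.8,0,0,0,-1,91.8,0,0,0,-1,91.8,0,0,0,-1,91.8,0,0,0,-1,91.8,0,0,0,-1,91.8,0,0,0,-1,91.8,0,0,0,-1,91.8,0,0,0,-1]'; python3 -c "
from h import *
go([.03,.033,.2])"
```

```text
clock: 4.52
position: [0.2893, -0.6094, 0.8447]
ee_rot: [1.626, 2.062, -0.488]
force: [-0.9, 1.0, 0.0]
width: 1.003
t 4.52 tcp [ 0.289 -0.609  0.845] face [374.3 780.4 419.9] grasp face [374.1 780.7 413.9] F [-0.9  1.   0. ] w 1.003
tool axes in face frame (cols)
 [[ 0.031 -0.999 -0.033]
 [-0.999 -0.032  0.036]
 [-0.037  0.031 -0.999]] 
tilt 34.1 zdir [ 0.14  -0.543 -0.828] q [ 0.89  0.5   0.93  0.09 -0.63  2.    1.39]
go units [18.6   9.03  4.96]
```

```bash
python3 -m jog '[91.8,0.9,0.4,0.1,0, 91.8,0.9,0.4,0.1,0, 91.8,0.9,0.4,0.1,0, 91.8,0.9,0.4,0.1,0, 91.8,0.9,0.4,0.1,0, 91.8,0.9,0.4,0.1,0,91.8,0.9,0.4,0.1,0, 91.8,0.9,0.4,0.1,0,91.8,0.9,0.4,0.1,0, 91.8,0.9,0.4,0.1,0]'; python3 -c "
from h import *
go([.03,.033,.2])"
```

```text
clock: 5.35
position: [0.3399, -0.4782, 0.7812]
ee_rot: [1.66, 1.999, -0.481]
force: [-1.3, 0.4, 1.4]
width: 1.003
t 5.35 tcp [ 0.34  -0.478  0.781] face [299.3 645.9 429.1] grasp face [299.  646.3 423.1] F [-1.3  0.4  1.4] w 1.003
tool axes in face frame (cols)
 [[-0.022 -0.999 -0.036]
 [-0.998  0.019  0.057]
 [-0.056  0.038 -0.998]] 
tilt 35.3 zdir [ 0.147 -0.559 -0.816] q [-0.41  0.07  1.25  0.97  0.21  1.59  1.07]
go units [15.76  6.21  4.93]
```

```bash
python3 -m jog '[91.8,0.95,0.35,0.2,0, 91.8,0.95,0.35,0.2,0, 91.8,0.95,0.35,0.2,0, 91.8,0.95,0.35,0.2,0, 91.8,0.95,0.35,0.2,0, 91.8,0.95,0.35,0.2,0,91.8,0.95,0.35,0.2,0, 91.8,0.95,0.35,0.2,0,91.8,0.95,0.35,0.2,0, 91.8,0.95,0.35,0.2,0, 91.8,0.95,0.35,0.2,0, 91.8,0.95,0.35,0.2,0]'; python3 -c "
from h import *
go([.03,.033,.2])"
```

```text
clock: 6.35
position: [0.4417, -0.1413, 0.4802]
ee_rot: [1.652, 2.002, -0.417]
force: [0.4, 0.5, 0.0]
width: 1.003
t 6.35 tcp [ 0.442 -0.141  0.48 ] face [134.3 222.8 338.6] grasp face [133.8 223.  332.6] F [0.4 0.5 0. ] w 1.003
tool axes in face frame (cols)
 [[-0.028 -0.996 -0.08 ]
 [-0.999  0.025  0.038]
 [-0.036  0.081 -0.996]] 
tilt 34.4 zdir [ 0.187 -0.534 -0.825] q [-0.72 -0.13  0.41  1.83  0.66  1.45 -0.21]
go units [4.94 2.2  3.33]
```

```bash
python3 -m jog '[91.8,0.7,0.3,0.47,0, 91.8,0.7,0.3,0.47,0, 91.8,0.7,0.3,0.47,0, 91.8,0.7,0.3,0.47,0, 91.8,0.7,0.3,0.47,0, 91.8,0.7,0.3,0.47,0,91.8,0.7,0.3,0.47,0,91.8,0,0,0,0]'
python3 - <<'E'
from h import *
p=P("wrist");im=get_image("wrist");cv2.imwrite("pics/w1.png",im[:,:,::-1]);np.save("w1.npy",np.array(p,dtype=object),allow_pickle=True)
print(w2f(p[3]))
print('proj: tip guess -.07,+.058 @s59 n18',proj(p,f2w([[-.07,.059,.018],[.058,.059,.018],[.03,.033,.069],[0,-.054,.04]])).round())
go([.03,.033,.046])
E
```

```text
clock: 7.02
position: [0.5244, -0.0146, 0.26]
ee_rot: [1.635, 2.018, -0.387]
force: [-0.7, 0.5, 0.2]
width: 1.001
[ 0.04001616 -0.07085374  0.3391773 ]
proj: tip guess -.07,+.058 @s59 n18 [[412. 259.]
 [258. 267.]
 [295. 258.]
 [332. 122.]]
t 7.07 tcp [ 0.524 -0.016  0.262] face [ 29.2  17.  210.4] grasp face [ 28.6  17.2 204.5] F [ 0.1 -0.2  0.5] w 0.999
tool axes in face frame (cols)
 [[-0.018 -0.995 -0.103]
 [-1.     0.016  0.027]
 [-0.026  0.103 -0.994]] 
tilt 34.0 zdir [ 0.207 -0.52  -0.829] q [-0.76  0.26  0.37  2.    0.61  1.   -0.55]
go units [-0.29 -0.44  3.95]
```

View pics/w1.png

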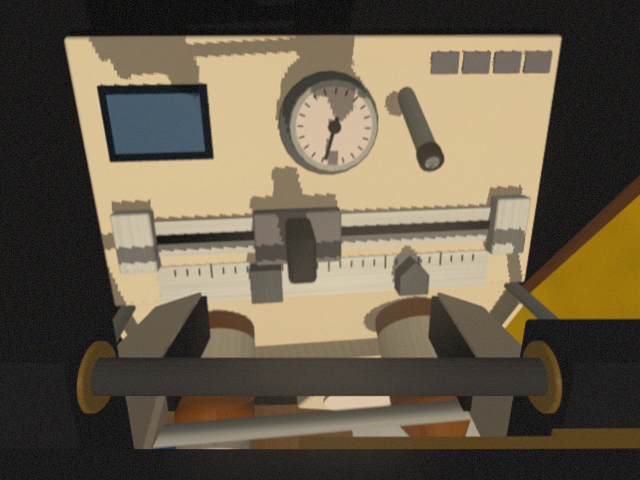

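Wrist view: the wedge is on the right (console -x), its point up-image near (408,252). The block is at (266,283), the grip top at about (300,250), the dial centre at (334,126), the zero mark at about (333,157), and the needle points to about (328,158).

Run:
```python
from h import *
p=np.load("w1.npy",allow_pickle=True);p=tuple(np.array(a,float) for a in p)
im=cv2.imread("pics/w1.png");g=cv2.cvtColor(im,cv2.COLOR_BGR2GRAY)
c=im[40:310,230:450];cv2.imwrite("pics/w1z.png",cv2.resize(c,None,fx=2.2*1.2,fy=2.2,interpolation=cv2.INTER_CUBIC)) if 0 else cv2.imwrite("pics/w1z.png",np.hstack([cv2.resize(im[230:300,365:455],(540,420),interpolation=cv2.INTER_CUBIC),cv2.resize(im[200:290,250:345],(0,0),fx=2.7,fy=4.66,interpolation=cv2.INTER_CUBIC)]))
for uv,n in (([410,252],.018),([334,126],.040),([286,216],.018),([253,210],.018),([341,208],.018)): print(uv,hit(p,[uv],n).round(4))
```

```text
Traceback (most recent call last):
ValueError: all the input array dimensions except for the concatenation axis must match exactly, but along dimension 0, the array at index 0 has size 420 and the array at index 1 has size 419
```

Run:
```python
from h import *
p=np.load("w1.npy",allow_pickle=True);p=tuple(np.array(a,float) for a in p)
im=cv2.imread("pics/w1.png")
cv2.imwrite("pics/w1z.png",cv2.resize(im[195:305,245:445],None,fx=4,fy=4,interpolation=cv2.INTER_CUBIC))
for uv,n in (([410,252],.018),([334,126],.040),([253,210],.018),([341,208],.018)): print(uv,hit(p,[uv],n).round(4))
```

```text
[410, 252] [[-0.0682  0.0528  0.018 ]]
[334, 126] [[-0.0014 -0.0515  0.04  ]]
[253, 210] [[0.059  0.0114 0.018 ]]
[341, 208] [[-0.0099  0.0127  0.018 ]]
```

View pics/w1z.png

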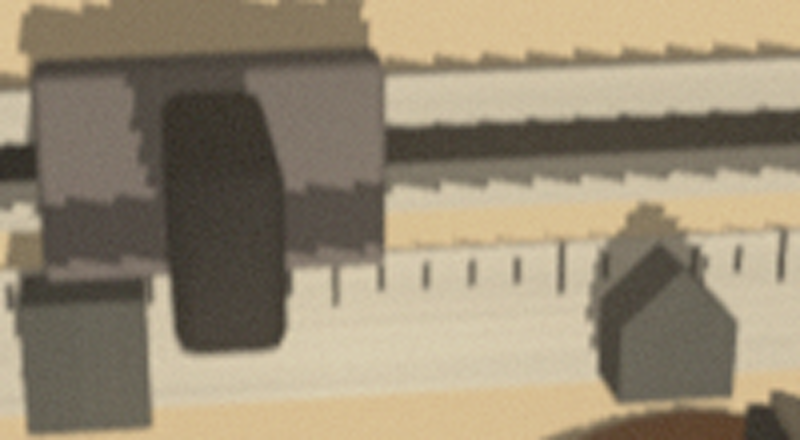

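The wedge's top point is at crop (685,262), which is pixel (416,260.5). The sled edges are at 253 and 341, so the carriage is at x≈+24.5 mm. The sled width comes out at 69 mm against 70 given, so that checks.

Run:
```python
from h import *
p=np.load("w1.npy",allow_pickle=True);p=tuple(np.array(a,float) for a in p)
print(hit(p,[[416.2,260.5]],.018)); print(hit(p,[[245+225/4,195+220/4]],.069),hit(p,[[245+36/4,195+62/4],[245+378/4,195+55/4],[245+383/4,195+265/4]],.018))
go([.0245,.034,.048])
```

```text
[[-0.07400998  0.06077094  0.018     ]]
[[0.02529731 0.02769996 0.069     ]] [[ 0.05821343  0.01185957  0.018     ]
 [-0.00869401  0.01322665  0.018     ]
 [-0.00980382  0.05787923  0.018     ]]
t 7.07 tcp [ 0.524 -0.016  0.262] face [ 29.2  17.  210.4] grasp face [ 28.6  17.2 204.5] F [ 0.1 -0.2  0.5] w 0.999
tool axes in face frame (cols)
 [[-0.018 -0.995 -0.103]
 [-1.     0.016  0.027]
 [-0.026  0.103 -0.994]] 
tilt 34.0 zdir [ 0.207 -0.52  -0.829] q [-0.76  0.26  0.37  2.    0.61  1.   -0.55]
go units [-0.32 -0.3   3.91]
```

```bash
python3 -m jog '[91.8,-0.08,-0.08,0.8,0, 91.8,-0.08,-0.08,0.8,0, 91.8,-0.08,-0.08,0.8,0, 91.8,-0.08,-0.06,0.8,0, 91.8,0,0,0.6,0, 91.8,0,0,0,0]'; python3 -c "
from h import *
go([.0245,.034,.046])"
```

```text
clock: 7.57
position: [0.5516, -0.1092, 0.1491]
ee_rot: [1.63, 2.013, -0.362]
force: [0.4, -0.3, 0.4]
width: 1.0
t 7.57 tcp [ 0.552 -0.109  0.149] face [20.3 38.7 63.3] grasp face [19.6 38.8 57.3] F [ 0.4 -0.3  0.4] w 1.0
tool axes in face frame (cols)
 [[-0.021 -0.992 -0.122]
 [-1.     0.019  0.023]
 [-0.021  0.123 -0.992]] 
tilt 34.0 zdir [ 0.226 -0.512 -0.829] q [-0.6   0.44  0.45  2.13  0.74  0.6  -0.6 ]
go units [ 0.12 -0.16  0.26]
```

```bash
python3 -m jog '[91.8,0.12,-0.16,0.26,0, 70,0,0,0,0, 40,0,0,0,0, 15,0,0,0,0, 10,0,0,0,0, 10,0,0,0,0,10,0,0,0,0]' 12; python3 -c "
from h import *
go([-.075,.034,.046])"
```

```text
clock: 8.15
position: [0.5511, -0.1105, 0.1475]
ee_rot: [1.629, 2.006, -0.346]
force: [1.1, -0.4, 0.6]
width: 0.615
t 8.15 tcp [ 0.551 -0.111  0.147] face [21.1 38.8 61.2] grasp face [20.3 38.9 55.3] F [ 1.1 -0.4  0.6] w 0.615
tool axes in face frame (cols)
 [[-0.028 -0.99  -0.135]
 [-0.999  0.025  0.023]
 [-0.02   0.135 -0.991]] 
tilt 34.1 zdir [ 0.237 -0.508 -0.828] q [-0.6   0.44  0.46  2.14  0.76  0.58 -0.62]
go units [0.19 2.32 0.55]
```

```bash
python3 -m jog '[15,0.2,-0.1,0.3,0, 15,0,0,0,0, 10,0,0,0,0, 10,0,0,0,0, 10,0,0,0,0,10,0,0,0,0]' 12; python3 -c "
from h import *
go([-.075,.034,.046])"
```

```text
clock: 8.65
position: [0.5496, -0.1103, 0.1345]
ee_rot: [1.628, 2.006, -0.345]
force: [2.0, -2.4, -6.9]
width: 0.274
t 8.65 tcp [ 0.55  -0.11   0.134] face [22.5 31.5 50.5] grasp face [21.7 31.6 44.5] F [ 2.  -2.4 -6.9] w 0.274
tool axes in face frame (cols)
 [[-0.028 -0.99  -0.136]
 [-0.999  0.025  0.023]
 [-0.02   0.137 -0.99 ]] 
tilt 34.1 zdir [ 0.239 -0.508 -0.828] q [-0.61  0.46  0.47  2.16  0.77  0.55 -0.66]
go units [0.01 2.4  0.29]
```

```bash
python3 -m jog '[10,0,0,0,0, 10,0,0,0,0, 10,0,0,0,0]' 15; python3 -c "
from h import *
s,M,G=st();print(M.T@(G@[-.0984,0,0])/.04)"
```

```text
clock: 8.9
position: [0.5496, -0.1103, 0.1344]
ee_rot: [1.628, 2.007, -0.345]
force: [1.7, -0.8, -5.0]
width: 0.27
t 8.9 tcp [ 0.55  -0.11   0.134] face [22.5 31.4 50.5] grasp face [21.7 31.6 44.5] F [ 1.7 -0.8 -5. ] w 0.27
tool axes in face frame (cols)
 [[-0.027 -0.99  -0.136]
 [-0.999  0.025  0.023]
 [-0.019  0.136 -0.99 ]] 
tilt 34.1 zdir [ 0.238 -0.508 -0.828] q [-0.61  0.46  0.47  2.16  0.77  0.55 -0.66]
[0.06753706 2.43627598 0.334063  ]
```

Gripped at 24.8 mm; the grip is 20 mm thick and the tool leans 8°. Now I slide.

```bash
python3 -m jog '[10,0.01,0.5,0.07,0, 10,0.01,0.5,0.07,0, 10,0.01,0.5,0.07,0, 10,0.01,0.5,0.07,0, 10,0.01,0.4,0.07,0, 10,0,0,0,0]'
python3 - <<'E'
from h import *
s,M,G=st()
p=P("wrist");im=get_image("wrist");cv2.imwrite("pics/w2.png",im[:,:,::-1]);np.save("w2.npy",np.array(p,dtype=object),allow_pickle=True)
print(proj(p,f2w([[-.074,.0608,.018],[-.07,.059,.018],[0,-.0515,.04]])))
E
```

```text
clock: 9.4
position: [0.6449, -0.0913, 0.1343]
ee_rot: [1.631, 2.009, -0.351]
force: [1.3, 0.5, -2.4]
width: 0.271
t 9.4 tcp [ 0.645 -0.091  0.134] face [-74.7  31.2  50.5] grasp face [-75.5  31.3  44.5] F [ 1.3  0.5 -2.4] w 0.271
tool axes in face frame (cols)
 [[-0.026 -0.991 -0.13 ]
 [-0.999  0.024  0.022]
 [-0.019  0.131 -0.991]] 
tilt 34.0 zdir [ 0.233 -0.508 -0.829] q [-0.51  0.57  0.39  1.91  0.64  0.65 -0.5 ]
[[307.45066988 365.54916187]
 [298.47503836 363.02084514]
 [ 55.79651197 111.99673723]]
```

View pics/w2.png

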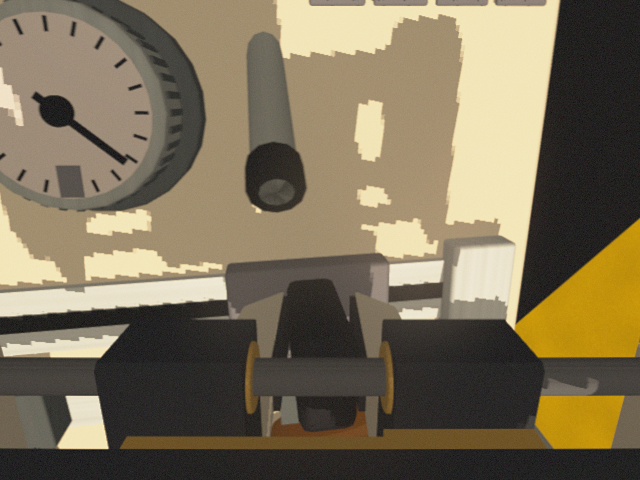

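The wedge is hidden by the gripper. The sled's lower edge corners are at (228,266) and (388,256), the dial centre at (57,111), the needle tip at (126,161) and the zero mark at about (70,181). The needle also gives the carriage position.

Run:
```python
from h import *
p=tuple(np.array(a,float) for a in np.load("w2.npy",allow_pickle=True))
a=hit(p,[[228,266],[388,256]],.018);print(a,a[:,0].mean())
d=hit(p,[[57,111],[126,161],[70,181]],.040);print(d)
for v in d[1:]-d[0]: t=np.arctan2(-v[0],v[1]);print(t,-t/11)
```

```text
[[-0.04334744  0.0099479   0.018     ]
 [-0.10997252  0.0105197   0.018     ]] -0.07665997955264028
[[-0.00039566 -0.05177195  0.04      ]
 [-0.01760131 -0.03625197  0.04      ]
 [ 0.00014814 -0.03081228  0.04      ]]
0.8368618457021891 -0.07607834960928993
-0.025939509088925256 0.002358137189902296
```

Run:
```python
from h import *
im=get_image("scene")[:,:,::-1];print(proj(P("scene"),f2w([[-.074,.0608,.018]])))
cv2.imwrite("pics/s2.png",np.vstack([cv2.resize(im[235:345,130:330],None,fx=4,fy=4,interpolation=cv2.INTER_CUBIC)]))
```

```text
[[218.81337075 288.55740365]]
```

View pics/s2.png

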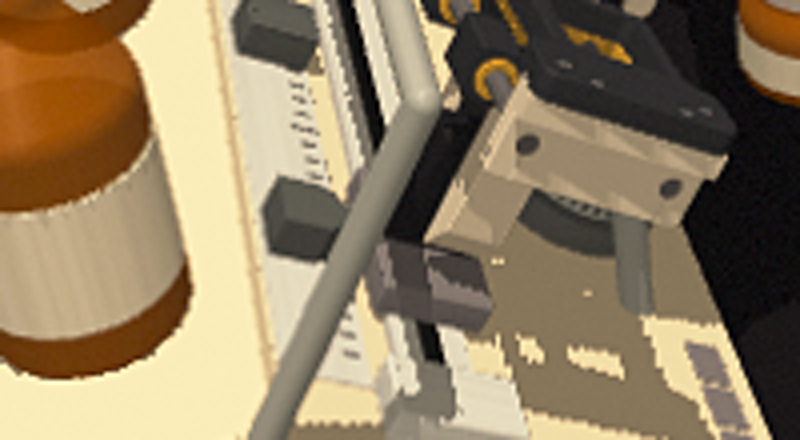

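The bar hides the pointer. Needle and sled edges both put the carriage at about -76, while the wedge relative to the dial is at -73 to -74. I'll nudge back about 2.5 mm before releasing.

```bash
python3 -m jog '[10,0,-0.065,-0.01,0, 10,0,0,0,0]'; python3 -c "
from h import *
st()"
```

```text
clock: 9.67
position: [0.6388, -0.0925, 0.1343]
ee_rot: [1.631, 2.009, -0.352]
force: [2.0, -1.0, -2.4]
width: 0.267
t 9.67 tcp [ 0.639 -0.092  0.134] face [-68.5  31.2  50.5] grasp face [-69.3  31.3  44.5] F [ 2.  -1.  -2.4] w 0.267
tool axes in face frame (cols)
 [[-0.026 -0.991 -0.129]
 [-0.999  0.023  0.022]
 [-0.019  0.13  -0.991]] 
tilt 34.0 zdir [ 0.232 -0.509 -0.829] q [-0.52  0.57  0.39  1.93  0.65  0.64 -0.51]
```

```bash
cat >> h.py <<'E'
def dial(im,p,c=(0,-.0515)):
    # rectify dial face (200 px radius = 30mm) by ray geometry; returns rectified image
    g=(np.arange(400)-199.5)/200*.03
    X,Y=np.meshgrid(c[0]+g,c[1]-g); pts=np.c_[X.ravel(),Y.ravel(),np.full(X.size,.04)]
    uv=proj(p,f2w(pts)).astype(np.float32).reshape(400,400,2)
    return cv2.remap(im,uv[...,0],uv[...,1],cv2.INTER_LINEAR)
def needle(rec):
    g=cv2.cvtColor(rec,cv2.COLOR_BGR2GRAY); b=((g<65)*255).astype(np.uint8)
    v,u=np.mgrid[:400,:400]; b[np.hypot(u-199.5,v-199.5)>160]=0
    n,l,s,ce=cv2.connectedComponentsWithStats(b); k=1+np.argmax(s[1:,4]); m=l==k
    dt=cv2.distanceTransform((m*255).astype(np.uint8),cv2.DIST_L2,5); cy,cx=np.unravel_index(dt.argmax(),dt.shape)
    f=m&(np.hypot(u-cx,v-cy)>60); t=np.arctan2(-(u[f].mean()-cx),-(v[f].mean()-cy))
    return (cx,cy),t,f.sum()
E
python3 - <<'E'
from h import *
p1=tuple(np.array(a,float) for a in np.load("w1.npy",allow_pickle=True))
p2=tuple(np.array(a,float) for a in np.load("w2.npy",allow_pickle=True))
p3=P("wrist");i3=np.ascontiguousarray(get_image("wrist")[:,:,::-1]);cv2.imwrite("pics/w3.png",i3)
r=[]
for im,p in((cv2.imread("pics/w1.png"),p1),(cv2.imread("pics/w2.png"),p2),(i3,p3)):
    a=dial(im,p);r.append(a);c,t,n=needle(a);print(c,t,-t/11,n)
cv2.imwrite("pics/d.png",np.hstack([cv2.resize(x,(260,260)) for x in r]));st()
E
```

```text
(np.int64(188), np.int64(202)) -0.2823567987981788 0.02566879989074353 75
(np.int64(328), np.int64(224)) 2.231707428611906 -0.2028824935101733 3783
(np.int64(198), np.int64(201)) 0.7666684286252868 -0.06969712987502608 1352
t 9.72 tcp [ 0.639 -0.093  0.134] face [-68.5  31.3  50.4] grasp face [-69.3  31.4  44.5] F [ 0.5  0.4 -1.2] w 0.266
tool axes in face frame (cols)
 [[-0.026 -0.991 -0.129]
 [-0.999  0.023  0.022]
 [-0.019  0.13  -0.991]] 
tilt 34.0 zdir [ 0.232 -0.509 -0.829] q [-0.52  0.57  0.39  1.93  0.65  0.64 -0.51]
```

View pics/d.png

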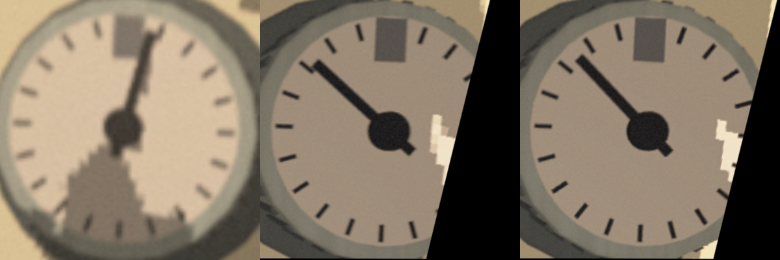

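Needle readings: carriage was at +25.7 mm and is now at -69.7. The wedge is 98.8 mm from the starting position, so the target is -73.1. I need 3.4 mm more.

```bash
python3 -m jog '[10,0,0.08,0.01,0, 10,0,0,0,0, 10,0,0,0,0]'
python3 - <<'E'
from h import *
p=P("wrist");i=np.ascontiguousarray(get_image("wrist")[:,:,::-1]);c,t,n=needle(dial(i,p));print(c,-t/11,n);st()
E
```

```text
clock: 9.97
position: [0.64, -0.0923, 0.1344]
ee_rot: [1.632, 2.01, -0.354]
force: [2.4, -0.6, -3.4]
width: 0.268
(np.int64(194), np.int64(201)) -0.06845111523794276 1318
t 10.02 tcp [ 0.64  -0.092  0.134] face [-69.7  31.2  50.5] grasp face [-70.5  31.3  44.5] F [ 1.   0.6 -2.6] w 0.268
tool axes in face frame (cols)
 [[-0.026 -0.992 -0.127]
 [-1.     0.023  0.022]
 [-0.018  0.128 -0.992]] 
tilt 33.9 zdir [ 0.23  -0.509 -0.83 ] q [-0.52  0.57  0.39  1.92  0.65  0.65 -0.51]
```

```bash
cat >> h.py <<'E'
def needle2(rec):
    g=cv2.cvtColor(rec,cv2.COLOR_BGR2GRAY); b=((g<65)*255).astype(np.uint8)
    v,u=np.mgrid[:400,:400]; b[np.hypot(u-199.5,v-199.5)>160]=0
    n,l,s,ce=cv2.connectedComponentsWithStats(b); m=l==1+np.argmax(s[1:,4])
    (cx,cy),_,_=needle(rec); f=m&(np.hypot(u-cx,v-cy)>38)
    q=np.c_[u[f],v[f]].astype(np.float32); vx,vy,_,_=cv2.fitLine(q,cv2.DIST_L2,0,.01,.01).ravel()
    if vx*(q[:,0].mean()-cx)+vy*(q[:,1].mean()-cy)<0: vx,vy=-vx,-vy
    return np.arctan2(-vx,-vy)
E
python3 -m jog '[10,0,0.09,0.01,0, 10,0,0,0,0, 10,0,0,0,0]'
python3 - <<'E'
from h import *
p1=tuple(np.array(a,float) for a in np.load("w1.npy",allow_pickle=True))
print(-needle2(dial(cv2.imread("pics/w3.png"),P("wrist")))/11)
p=P("wrist");i=np.ascontiguousarray(get_image("wrist")[:,:,::-1]);cv2.imwrite("pics/w5.png",i);r=dial(i,p);c,t,n=needle(r);print(c,-t/11,n,-needle2(r)/11);st()
E
```

```text
clock: 10.27
position: [0.6431, -0.0917, 0.1343]
ee_rot: [1.633, 2.01, -0.356]
force: [-1.6, 1.0, 1.2]
width: 0.27
-0.26503974
(np.int64(336), np.int64(219)) -0.24191124535106923 2088 -0.26504314
t 10.32 tcp [ 0.643 -0.092  0.134] face [-72.9  31.2  50.4] grasp face [-73.6  31.3  44.5] F [-0.1  1.7 -0.6] w 0.267
tool axes in face frame (cols)
 [[-0.025 -0.992 -0.126]
 [-1.     0.023  0.022]
 [-0.019  0.126 -0.992]] 
tilt 33.9 zdir [ 0.228 -0.509 -0.83 ] q [-0.51  0.57  0.38  1.91  0.64  0.65 -0.5 ]
```

By the arm's own travel it is at about -73. I'll release, back off and verify.

```bash
python3 -m jog '[60,0,0,0,0, 60,0,0,0,0, 60,0,0,0,0, 60,0,0,-0.9,0, 60,0,0,-0.9,0, 60,0.2,-0.3,-0.9,0, 60,0.3,-0.5,-0.8,0, 60,0.3,-0.5,-0.8,0,60,0,0,0,0]'
python3 - <<'E'
from h import *
s,M,G=st()
p=P("wrist");i=np.ascontiguousarray(get_image("wrist")[:,:,::-1]);cv2.imwrite("pics/w6.png",i);np.save("w6.npy",np.array(p,dtype=object),allow_pickle=True)
a=cv2.resize(i,None,fx=1.25,fy=1.25,interpolation=cv2.INTER_CUBIC);cv2.imwrite("pics/w6b.png",a)
print(proj(p,f2w([[-.073,.06,.018]])))
E
```

```text
clock: 11.07
position: [0.5475, 0.0119, 0.2579]
ee_rot: [1.636, 2.006, -0.357]
force: [1.6, -0.1, -1.0]
width: 0.651
t 11.07 tcp [0.547 0.012 0.258] face [  0.9  -5.2 218.8] grasp face [ 2.000e-01 -5.000e+00  2.129e+02] F [ 1.6 -0.1 -1. ] w 0.651
tool axes in face frame (cols)
 [[-0.029 -0.992 -0.125]
 [-0.999  0.027  0.023]
 [-0.02   0.125 -0.992]] 
tilt 34.0 zdir [ 0.228 -0.511 -0.829] q [-0.76  0.3   0.34  1.95  0.6   1.   -0.58]
[[374.87300294 277.73448651]]
```

View pics/w6b.png

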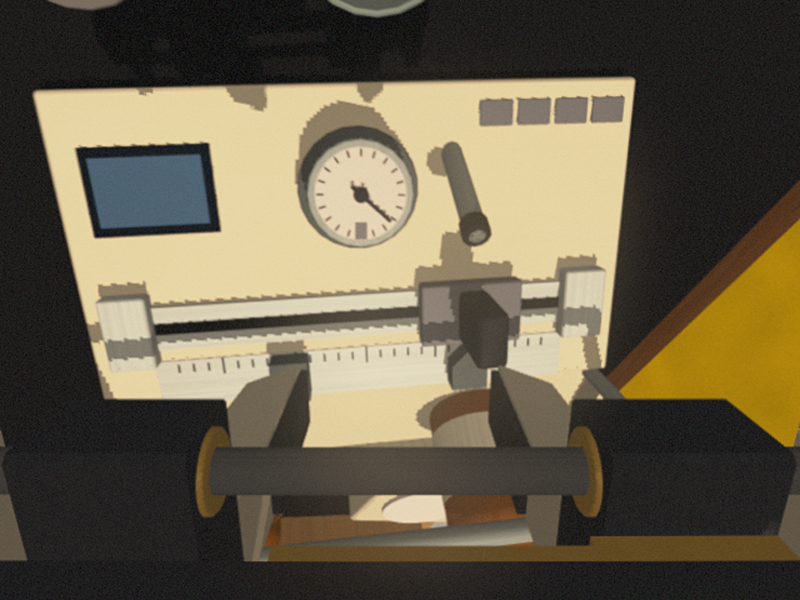

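The view shows the dial, post and carriage; the grip hides the wedge tip. The sled's lower corners are at about (420,283) and (519,279) in this 1.25× picture, and the wedge's uphill corners at about (448,386) and (487,388). I'll compare those with the first look numerically.

Run:
```python
from h import *
L=lambda n:tuple(np.array(a,float) for a in np.load(n,allow_pickle=True))
p1,p6=L("w1.npy"),L("w6.npy")
print("w1 wedge",hit(p1,np.array([[618,400],[735,395]])/4+[245,195],.018))
print("w6 wedge",hit(p6,np.array([[448,386],[487,388]])/1.25,.018))
print("w6 sled",hit(p6,np.array([[420,284],[519,280]])/1.25,.018))
i6=cv2.imread("pics/w6.png");r=dial(i6,p6);c,t,n=needle(r);print("needle",c,-t/11,n, -needle2(r)/11)
# dark-mask profile: sled edges and wedge edges along rows
g=cv2.cvtColor(i6,cv2.COLOR_BGR2GRAY)
for y in (232,238,244,300,303,306): print(y,g[y,330:425].tolist())
```

```text
w1 wedge [[-0.0611493   0.09204745  0.018     ]
 [-0.08723889  0.09256237  0.018     ]]
w6 wedge [[-0.05843791  0.08895569  0.018     ]
 [-0.08715269  0.09326237  0.018     ]]
w6 sled [[-0.03930543  0.01172963  0.018     ]
 [-0.10718995  0.01331346  0.018     ]]h.py:40: RuntimeWarning: Mean of empty slice.
  f=m&(np.hypot(u-cx,v-cy)>60); t=np.arctan2(-(u[f].mean()-cx),-(v[f].mean()-cy))
  ret = ret.dtype.type(ret / rcount)
Traceback (most recent call last):
  File "h.py", line 47, in needle2
    q=np.c_[u[f],v[f]].astype(np.float32); vx,vy,_,_=cv2.fitLine(q,cv2.DIST_L2,0,.01,.01).ravel()
                                                     ~~~~~~~~~~~^^^^^^^^^^^^^^^^^^^^^^^^^
cv2.error: OpenCV(4.12.0) /io/opencv/modules/imgproc/src/linefit.cpp:50: error: (-215:Assertion failed) count > 0 in function 'fitLine2D_wods'
```

Wedge centre is at about -73.5 ± 1 and the sled centre at -73.2, so the carriage is placed. The needle stands at +0.80 and the zero mark at about -0.02, so the dial needs roughly +47°. Next I check where the beaker is relative to the dial, to pick the jaw angles.

Run:
```python
from h import *
top=P("top");t,d=ray(top,[[286.5,272]]);X=t+d*((.075-t[2])/d[:,2])[:,None]
tt,C=con();print("beaker top console",(X-tt)@C)
p6=tuple(np.array(a,float) for a in np.load("w6.npy",allow_pickle=True))
t,d=ray(p6,np.array([[330,5],[385,16],[422,3]])/1.25);Y=t+d*((.075-t[2])/d[:,2])[:,None];print("beaker rim near edge console",(Y-tt)@C)
s,M,G=st()
print('dial centre',hit(p6,[[361/1.25,193/1.25]],.04))
for th in (32,80,85):
  th=np.radians(th);z=G.T@M[:,2];u=np.array([np.cos(th),np.sin(th),0]);u-=z*(u@z);u/=np.linalg.norm(u);v=np.cross(u,z)
  g=np.array([0,-.052,.041])
  for sx in(-1,1): print([((F@(g-.047*z-.095*u+sx*.0375*v))+[0,0,.075]).round(3), ((F@(g+.019*z-.062*u+sx*.01*v))+[0,0,.075]).round(3)])
go([0,-.052,.13])
```

```text
beaker top console [[-0.01229787 -0.19376055  0.075     ]]
beaker rim near edge console [[ 0.00980924 -0.16424108  0.075     ]
 [-0.01447231 -0.159504    0.075     ]
 [-0.03087953 -0.16491157  0.075     ]]
t 11.12 tcp [0.549 0.01  0.257] face [-1.000e-01 -3.700e+00  2.172e+02] grasp face [ -0.8  -3.6 211.3] F [-0.  -0.5 -0.3] w 0.657
tool axes in face frame (cols)
 [[-0.03  -0.992 -0.124]
 [-0.999  0.027  0.024]
 [-0.021  0.125 -0.992]] 
tilt 34.1 zdir [ 0.228 -0.512 -0.828] q [-0.75  0.3   0.34  1.95  0.6   1.   -0.58]
dial centre [[-0.00215001 -0.05194522  0.04      ]]
[array([-0.054, -0.164,  0.082]), array([-0.049, -0.093,  0.049])]
[array([-0.094, -0.114,  0.121]), array([-0.06 , -0.08 ,  0.059])]
[array([ 0.026, -0.174,  0.064]), array([-0.003, -0.108,  0.032])]
[array([-0.047, -0.168,  0.079]), array([-0.023, -0.106,  0.036])]
[array([ 0.034, -0.171,  0.064]), array([ 0.002, -0.107,  0.032])]
[array([-0.04 , -0.171,  0.076]), array([-0.018, -0.107,  0.035])]
t 11.12 tcp [0.549 0.01  0.257] face [-1.000e-01 -3.700e+00  2.172e+02] grasp face [ -0.8  -3.6 211.3] F [-0.  -0.5 -0.3] w 0.657
tool axes in face frame (cols)
 [[-0.03  -0.992 -0.124]
 [-0.999  0.027  0.024]
 [-0.021  0.125 -0.992]] 
tilt 34.1 zdir [ 0.228 -0.512 -0.828] q [-0.75  0.3   0.34  1.95  0.6   1.   -0.58]
go units [ 1.25 -0.31  1.98]
```

The beaker's near rim is at console y≈-0.158, so the gripper body must not swing steeply uphill/downhill. I'll turn the dial in two strokes, with the jaw line going from about 24° to 48° and the grasp held high at n≈45 mm. That clears both the post and the beaker.

```bash
python3 -m jog '[82,0.31,-0.08,0.45,0, 82,0.31,-0.08,0.45,0, 82,0.31,-0.08,0.45,0, 82,0.31,-0.08,0.45,0, 82,0,0,0,-1, 82,0,0,0,-1, 82,0,0,0,-1, 82,0,0,0,-1, 82,0,0,0,-0.3, 82,0,0,0,0]'
python3 - <<'E'
from h import *
s,M,G=st();y=(G.T@M)[:,1];print('jaw',np.degrees(np.arctan2(y[1],y[0])))
p=P("wrist");i=np.ascontiguousarray(get_image("wrist")[:,:,::-1]);cv2.imwrite("pics/w7.png",i);r=dial(i,p);cv2.imwrite("pics/r7.png",r)
print(proj(p,f2w([[0,-.052,.04]])),needle(r)); go([-.001,-.052,.045])
E
```

```text
clock: 11.95
position: [0.5509, 0.006, 0.1639]
ee_rot: [1.151, 2.372, -0.521]
force: [0.6, -0.0, 0.3]
width: 0.89
t 11.95 tcp [0.551 0.006 0.164] face [ -1.3 -49.5 135.8] grasp face [ -2.1 -49.3 129.8] F [ 0.6 -0.   0.3] w 0.89
tool axes in face frame (cols)
 [[ 0.418 -0.9   -0.126]
 [-0.905 -0.424  0.026]
 [-0.076  0.103 -0.992]] 
tilt 34.2 zdir [ 0.229 -0.513 -0.827] q [-0.67  0.43  0.25  2.04  0.7   0.82 -0.29]
jaw -154.75980018571107Traceback (most recent call last):
  File "<stdin>", line 4, in <module>
  File "h.py", line 38, in needle
    n,l,s,ce=cv2.connectedComponentsWithStats(b); k=1+np.argmax(s[1:,4]); m=l==k
                                                      ~~~~~~~~~^^^^^^^^^
    return _wrapfunc(a, 'argmax', axis=axis, out=out, **kwds)
    return bound(*args, **kwds)
ValueError: attempt to get argmax of an empty sequence
```

Run:
```python
from h import *
go([-.001,-.052,.045])
r=cv2.imread("pics/r7.png");g=cv2.cvtColor(r,cv2.COLOR_BGR2GRAY);v,u=np.mgrid[:400,:400];rr=np.hypot(u-199.5,v-199.5)
print(np.percentile(g[rr<150],[0,1,5,10,50,90]))
```

```text
t 12.0 tcp [0.551 0.006 0.164] face [ -1.3 -49.4 135.8] grasp face [ -2.  -49.2 129.8] F [ 0.3  0.3 -0.3] w 0.891
tool axes in face frame (cols)
 [[ 0.416 -0.901 -0.126]
 [-0.906 -0.422  0.026]
 [-0.076  0.103 -0.992]] 
tilt 34.2 zdir [ 0.229 -0.513 -0.827] q [-0.67  0.43  0.25  2.04  0.7   0.82 -0.29]
go units [ 0.24 -0.21  2.1 ]
[ 89.  94. 106. 153. 226. 228.]
```

```bash
python3 -m jog '[82,0.06,-0.05,0.5,0, 82,0.06,-0.05,0.5,0, 82,0.06,-0.05,0.5,0, 82,0.06,-0.05,0.5,0, 82,0,0,0,0]'
python3 - <<'E'
from h import *
go([-.001,-.052,.045])
E
```

```text
clock: 12.42
position: [0.5607, -0.0354, 0.0918]
ee_rot: [1.166, 2.362, -0.511]
force: [-0.8, 0.3, -0.1]
width: 0.894
t 12.42 tcp [ 0.561 -0.035  0.092] face [ -2.9 -51.7  52.1] grasp face [ -3.7 -51.5  46.1] F [-0.8  0.3 -0.1] w 0.894
tool axes in face frame (cols)
 [[ 0.405 -0.905 -0.13 ]
 [-0.911 -0.411  0.024]
 [-0.075  0.108 -0.991]] 
tilt 34.1 zdir [ 0.233 -0.51  -0.828] q [-0.62  0.56  0.31  2.11  0.81  0.62 -0.4 ]
go units [ 0.04 -0.06  0.02]
```

```bash
python3 -m jog '[40,0.03,-0.07,0,0, 40,0,0,0,0, 40,0,0,0,0, 40,0,0,0,0, 40,0,0,0,0, 40,0,0,0,0]' 15
python3 - <<'E'
from h import *
go([-.001,-.052,.045])
E
```

```text
clock: 12.92
position: [0.5568, -0.037, 0.0929]
ee_rot: [1.172, 2.358, -0.513]
force: [4.7, -7.0, -15.6]
width: 0.673
t 12.92 tcp [ 0.557 -0.037  0.093] face [  1.2 -50.3  52.6] grasp face [  0.4 -50.2  46.6] F [  4.7  -7.  -15.6] w 0.673
tool axes in face frame (cols)
 [[ 0.4   -0.908 -0.127]
 [-0.913 -0.406  0.025]
 [-0.075  0.106 -0.992]] 
tilt 34.2 zdir [ 0.23  -0.512 -0.827] q [-0.62  0.55  0.31  2.11  0.81  0.62 -0.41]
go units [0.03 0.05 0.04]
```

Gripped the rim at 61.8 mm, matching the 62 mm given. Turn stroke one.

```bash
python3 -m jog '[40,0,0,0,-0.9, 40,0,0,0,-0.9, 40,0,0,0,-0.9, 40,0,0,0,-0.9, 40,0,0,0,-0.3, 40,0,0,0,0]' 15
python3 - <<'E'
from h import *
s,M,G=st();y=(G.T@M)[:,1];print('jaw',180+np.degrees(np.arctan2(y[1],y[0])))
i=np.ascontiguousarray(get_image("wrist")[:,:,::-1]);cv2.imwrite("pics/w8.png",i);r=dial(i,P("wrist"));cv2.imwrite("pics/r8.png",r)
g=cv2.cvtColor(r,cv2.COLOR_BGR2GRAY)
# ring profile at 22 mm (px 147) : angle ccw from uphill
P0=proj(P("wrist"),f2w([[0,-.052,.04]]));print(P0)
E
```

```text
clock: 13.42
position: [0.5576, -0.0358, 0.0935]
ee_rot: [0.663, 2.615, -0.643]
force: [3.0, -4.6, -11.4]
width: 0.668
t 13.42 tcp [ 0.558 -0.036  0.093] face [  0.2 -50.9  53.6] grasp face [ -0.6 -50.7  47.7] F [  3.   -4.6 -11.4] w 0.668
tool axes in face frame (cols)
 [[ 0.739 -0.661 -0.13 ]
 [-0.664 -0.747  0.022]
 [-0.112  0.07  -0.991]] 
tilt 34.0 zdir [ 0.232 -0.509 -0.829] q [-0.55  0.54  0.21  2.11  0.86  0.66 -0.03]
jaw 48.48835540199215
[[318.57491858 323.53196999]]
```

```bash
python3 -m jog '[82,0,0,0,0, 82,0,0,0,0, 82,0,0,0,0, 82,0,0,0,0, 82,0,0,-0.8,0, 82,0,0,-0.8,0, 82,0,0,-0.4,0, 82,0,0,0,1, 82,0,0,0,1, 82,0,0,0,1, 82,0,0,0,1, 82,0,0,0,0]' 15
python3 - <<'E'
from h import *
s,M,G=st();y=(G.T@M)[:,1];print('jaw',180+np.degrees(np.arctan2(y[1],y[0])))
p=P("wrist");i=np.ascontiguousarray(get_image("wrist")[:,:,::-1]);cv2.imwrite("pics/w9.png",i)
r9=dial(i,p);r7=cv2.imread("pics/r7.png");r8=cv2.imread("pics/r8.png");cv2.imwrite("pics/d2.png",np.hstack([cv2.resize(x,(266,266)) for x in(r7,r8,r9)]))
np.save("w9.npy",np.array(p,dtype=object),allow_pickle=True)
go([-.001,-.052,.045])
E
```

```text
clock: 14.47
position: [0.541, 0.0122, 0.1675]
ee_rot: [1.19, 2.345, -0.485]
force: [0.1, 0.3, 0.4]
width: 0.895
t 14.47 tcp [0.541 0.012 0.167] face [  7.2 -54.3 143. ] grasp face [  6.3 -54.2 137.1] F [0.1 0.3 0.4] w 0.895
tool axes in face frame (cols)
 [[ 0.381 -0.914 -0.141]
 [-0.922 -0.387  0.017]
 [-0.07   0.123 -0.99 ]] 
tilt 33.9 zdir [ 0.242 -0.502 -0.83 ] q [-0.68  0.41  0.24  2.07  0.71  0.82 -0.36]
jaw 22.946300342870103
t 14.52 tcp [0.541 0.012 0.168] face [  7.2 -54.3 143. ] grasp face [  6.3 -54.2 137.1] F [ 0.5 -0.7 -0.6] w 0.891
tool axes in face frame (cols)
 [[ 0.386 -0.912 -0.141]
 [-0.92  -0.393  0.018]
 [-0.071  0.123 -0.99 ]] 
tilt 33.9 zdir [ 0.242 -0.502 -0.83 ] q [-0.68  0.41  0.24  2.07  0.71  0.82 -0.35]
go units [ 0.04 -0.14  2.31]
```

View pics/d2.png

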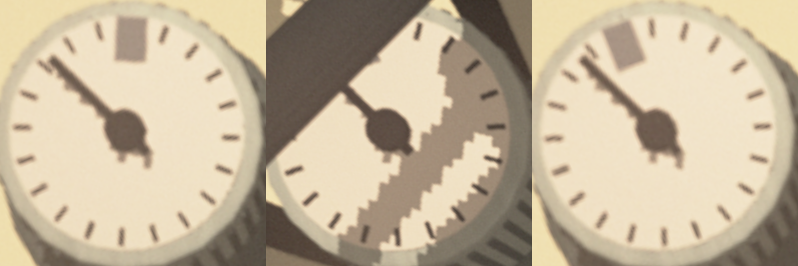

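Rectified views: the needle is at 46.6°, which corresponds to carriage -73.9 mm. The zero mark has moved from -3.8° to 21.7°. About 25° remains, the same stroke again.

```bash
python3 -m jog '[82,0.01,-0.03,0.55,0, 82,0.01,-0.03,0.55,0, 82,0.01,-0.03,0.55,0, 82,0.01,-0.03,0.55,0, 82,0,-0.02,0,0, 82,0,0,0,0]'
python3 - <<'E'
from h import *
go([-.0005,-.051,.046])
E
```

```text
clock: 15.02
position: [0.5595, -0.0327, 0.093]
ee_rot: [1.153, 2.366, -0.487]
force: [-0.0, 1.0, 0.9]
width: 0.891
t 15.02 tcp [ 0.56  -0.033  0.093] face [ -2.3 -53.4  54.7] grasp face [ -3.2 -53.4  48.7] F [-0.   1.   0.9] w 0.891
tool axes in face frame (cols)
 [[ 0.408 -0.901 -0.147]
 [-0.91  -0.415  0.014]
 [-0.074  0.128 -0.989]] 
tilt 33.8 zdir [ 0.248 -0.498 -0.831] q [-0.61  0.54  0.29  2.12  0.84  0.61 -0.42]
go units [-0.02 -0.09  0.06]
```

```bash
python3 -m jog '[40,-0.02,-0.07,0.08,0, 40,0,0,0,0, 40,0,0,0,0, 40,0,0,0,0, 40,0,0,0,0, 40,0,0,0,0, 40,0,0,0,-0.9, 40,0,0,0,-0.9, 40,0,0,0,-0.9, 40,0,0,0,-0.9, 40,0,0,0,-0.3, 40,0,0,0,0]' 15
python3 - <<'E'
from h import *
s,M,G=st();y=(G.T@M)[:,1];print('jaw',180+np.degrees(np.arctan2(y[1],y[0])))
E
```

```text
clock: 16.02
position: [0.557, -0.0358, 0.0936]
ee_rot: [0.632, 2.62, -0.624]
force: [4.5, -5.4, -12.9]
width: 0.671
t 16.02 tcp [ 0.557 -0.036  0.094] face [  0.8 -50.9  53.8] grasp face [ -0.1 -50.8  47.9] F [  4.5  -5.4 -12.9] w 0.671
tool axes in face frame (cols)
 [[ 0.749 -0.646 -0.147]
 [-0.651 -0.759  0.012]
 [-0.119  0.086 -0.989]] 
tilt 33.7 zdir [ 0.247 -0.496 -0.832] q [-0.54  0.53  0.2   2.12  0.89  0.64 -0.04]
jaw 49.59528411013028
```

```bash
python3 -m jog '[82,0,0,0,0, 82,0,0,0,0, 82,0,0,0,0, 82,0,0,0,0, 82,0,0,-0.8,0, 82,0,0,-0.8,0, 82,0,0,-0.4,0, 82,0,0,0,1, 82,0,0,0,1, 82,0,0,0,1, 82,0,0,0,1, 82,0.2,0,-0.5,0, 82,0,0,0,0]' 15
python3 - <<'E'
from h import *
st();p=P("wrist");i=np.ascontiguousarray(get_image("wrist")[:,:,::-1]);cv2.imwrite("pics/w10.png",i)
r=dial(i,p);cv2.imwrite("pics/d3.png",np.hstack([cv2.resize(r,(400,480)),cv2.resize(i[120:480,:],None,fx=.62,fy=480/360)]) if 0 else np.hstack([cv2.resize(r,(320,320)),cv2.resize(i,(427,320))]))
E
```

```text
clock: 17.1
position: [0.5282, 0.0258, 0.1806]
ee_rot: [1.157, 2.363, -0.471]
force: [0.7, 0.3, -0.5]
width: 0.892
t 17.1 tcp [0.528 0.026 0.181] face [ 17.2 -60.9 162.5] grasp face [ 16.3 -60.8 156.6] F [ 0.7  0.3 -0.5] w 0.892
tool axes in face frame (cols)
 [[ 0.403 -0.902 -0.156]
 [-0.912 -0.409  0.008]
 [-0.071  0.139 -0.988]] 
tilt 33.5 zdir [ 0.255 -0.49  -0.834] q [-0.69  0.37  0.2   2.08  0.71  0.85 -0.35]
```

View pics/d3.png

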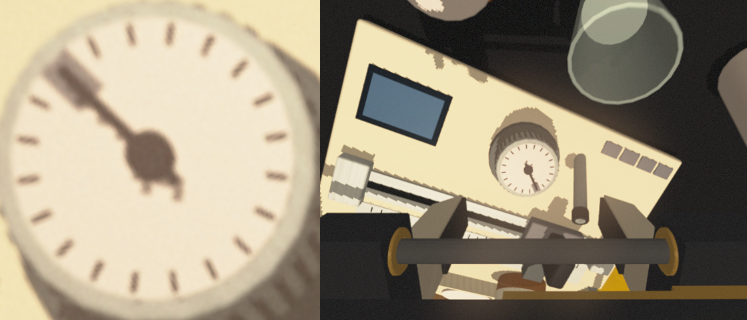

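The zero mark, centred at about (76,81), now lies under the needle. I'll check both angles numerically, and check the carriage and wedge in the same frame.

Run:
```python
from h import *
r=cv2.imread("pics/d3.png")[:, :320];g=cv2.resize(cv2.cvtColor(r,cv2.COLOR_BGR2GRAY),(400,400)).astype(float)
cx,cy=150*1.25,155*1.25
v,u=np.mgrid[:400,:400];b=g<120;bb=b&(np.hypot(u-cx,v-cy)<36);
k=cv2.erode(bb.astype(np.uint8),np.ones((13,13)));cx,cy=u[k>0].mean(),v[k>0].mean();print('hub',cx,cy)
rad=np.hypot(u-cx,v-cy);ang=np.degrees(np.arctan2(-(u-cx),-(v-cy)))
m=(rad>45)&(rad<85)&(ang>20)&(ang<75);w=np.clip(200-g,0,None)*m;print('needle',(ang*w).sum()/w.sum())
m=(rad>115)&(rad<170)&(ang>34)&(ang<58);w=np.clip(200-g,0,None)*m
print('mark+needle',(ang*w).sum()/w.sum())
# mark edges per radius, and tick phase
for q in(125,135,145,155):
    t=np.arange(30,62,.5);x=cx-q*np.sin(np.radians(t));y=cy-q*np.cos(np.radians(t))
    pr=cv2.remap(g.astype(np.float32),x.astype(np.float32)[None],y.astype(np.float32)[None],1)[0];e=t[pr<190];print(q,e.min(),e.max(),(e.min()+e.max())/2, 'dark',t[pr.argmin()])
m=(rad>138)&(rad<152)&((ang<25)|(ang>68));w=np.clip(190-g,0,None)*m
ph=np.angle((w*np.exp(1j*np.radians(ang)*20)).sum())/20;print('tick phase deg mod 18',np.degrees(ph)%18, [np.degrees(ph)%18+18*j for j in(1,2,3)])
```

```text
hub 187.21423635107118 195.77470628887355
needle 46.124001397578596
mark+needle 45.6771583974089
125 36.0 55.5 45.75 dark 46.5
135 36.5 54.5 45.5 dark 45.5
145 37.0 54.0 45.5 dark 45.5
155 37.5 53.5 45.5 dark 45.5
tick phase deg mod 18 10.061134011202643 [np.float64(28.061134011202643), np.float64(46.06113401120264), np.float64(64.06113401120264)]
```

Needle 46.1°, mark 45.6° and tick phase 46.1° agree within 1° (limit 6°). The needle puts the carriage at -73.2 mm, against the wedge at about -73.5. The gripper stands clear, so I hand in.

```bash
python3 -c "
from cell import *
print(sign_off())"
```

```text
the job is handed in; nothing more can be done
None
```

I slid the carriage to the wedge marker and turned the dial until its zero mark lay under the needle. I then released both and handed in at about 17 s of the 48 s allowed.

- **Tilt:** the moves could only turn the tool about its own axis, so I tilted it by stretching the arm against its reach limit, away from everything. This left the tool 6–9° off square along the track, but both grasps held.
- **Carriage:** the final check puts it at -73.2 mm from the needle angle, with the wedge tip at -73 to -74 mm (limit 4 mm). The needle and sled-edge readings during the slide disagreed by 2–3 mm, so I nudged it back and forth before release. The grip hid the wedge tip in the last view, so the final match is indirect, from the needle angle, the sled edges and the wedge's width.
- **Dial:** I turned it in two strokes of about 25° each, keeping clear of the post and the beaker. The last readings were needle 46.1° and zero mark 45.6°, with the ticks giving 46.1° (limit about 6°).
- **Clearance:** at hand-in the gripper was open and about 140 mm off the console face, with no contact force beyond sensor noise. I did not measure the bottles, beaker and other loose things again, but I saw no contact or shift in the pictures.

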